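Dry-fit two round inlays in a marquetry panel

ROBOT

A 7-joint arm with a two-finger parallel gripper is mounted at the origin on the work surface. World frame = base frame: x ahead of the robot, y to its left, z up, the work surface at z = 0. Lengths are in m, angles in rad, forces in N, time in s.
With the tool pointing down it reaches from about 0.425 to 0.875 m from the base axis. Payload 8.4 kg.
Tool frame: the origin (TCP) lies midway between the tips of the shut fingers; the grasp point (between the pads) lies 19 mm behind it (manip.tcp_to_grasp is the distance from the TCP to the grasp point, in m); z points along the fingers, y is the line along which they close (so a half turn about z gives the same grasp; the last joint's range is limited). The gripper opens to 87 mm and grips with 3 to 60 N. Pads are 19 mm wide; open, the fingers measure 117 mm over their backs; the gripper's body (75 mm by 190 mm) begins 51 mm behind the grasp point.
Start: joints at [-1.277, 0.333, 0.04, 1.465, -0.013, 1.343, -0.059], TCP at [0.249, 0.6, 0.223] pointing down, gripper open.
Joint ranges: [-2.58, 2.58], [-0.38, 2.09], [-1.3, 1.39], [0.25, 2.4], [-1.5, 4.64], [0.08, 2.09], [-2.65, 2.65]. Speed limits (rad/s): [2.22, 2.22, 2.79, 2.79, 3.14, 3.14, 3.14].

INTERFACE

Orientations are given as a rotation vector (axis times angle).
In Python, from rig import manip gives the robot as it stands. The module is installed in compiled form; this text tells all that it offers.
- The arm moves only by the shell command python3 -m creep 'ROWS' [FORCE]. ROWS is JSON, a list of rows, each a list of 5 numbers: the opening in per cent of the stroke, from 0 (shut) to 100 (fully open), then the shift along the tool's x, y, z in cm, then the turn about the tool's z in degrees. In form: [[jaw, x, y, z, roll], ...]. A call has 1 to 20 rows; each row shifts and turns the commanded pose from where the row before left it, along the tool's axes as they then stand; what a row does not reach is not made up. A row lasts 1/12 s, in which the tool goes at most 41.7 mm and 7.16 degrees, less where a joint would pass 70% of its speed; a pose out of reach is approached as far as the arm can. A call is refused whole if a number of a shift passes 4.17 or a number of a turn 7.16, either way. A call with a gripper value outside its range is refused whole. The fingers move at their own pace and stop on an object; FORCE is the grip in N (left out, the last holds). Time passes only in rows, so rows that do not move let the fingers close. It gives the time, the measured TCP pose, the force, the opening and the grip force at its end, in the units of the state.
- manip.get_state(): the state, without advancing time (a new reading comes with each control period).
- manip.get_image(name): name is "scene" or "top" or "wrist"; returns the picture (420x560x3 uint8, red, green, blue); there is no depth.
- manip.camera_model(name): a dict with "fx", "fy", "cx", "cy" (pixels), "R" (3x3) and "t" (3): a world point X has camera coordinates R X + t. Camera axes: x right, y down, z forward; pixel columns grow to the right and rows downward; lengths in m; the calibration is good to about 2 mm. A picture is of the moment at which its call begins: read the wrist's pose just before it. camera_model takes no time and is no camera call; for the wrist camera it gives the pose at the moment of the call.
- manip.hand_in(): hands the job in; it is judged then, once.
The state is a dict: "clock": time; "joints": joint angles; "dq": joint speeds; "joint_efforts": joint torques, N m; "position": TCP position; "tcp_rot": TCP orientation; "contact_force": force on the tool from outside, world axes, zero at the start; "torque": the same for the moment, N m; "gripper_width": opening from 0.0 (shut) to 1.0 (fully open); "grasp_force": force on a finger pad.
Only numpy, scipy, OpenCV 4.12 (cv2) and the standard library are available. Lean on these libraries where they do the work, as an engineer would, in place of code of your own. Each camera call takes 0.05 s, during which the arm holds its last target. There are 200 camera calls.

TASK

Dry-fit the two loose round wooden inlays in the clamped panel: with the fingertips, push each disc across the panel's face until it drops flat and flush into the recess of its own size. Only slide the discs, never pick them up or lift them, and leave everything else on the panel and the bench where it is.

Things in the scene. Friction and masses are not known exactly. Their poses are not given: they have to be found in the camera images.
- panel: dark wooden panel 240 (x) x 420 (y) x 24 mm, fixed on the bench by a low steel clamp at each short end (22 mm above the face, over the last 30 mm and 21 mm beyond). Origin: centre of its underside, the face is 24 mm above. x points away from the robot, y left, z up; it may be turned up to 15 degrees. Recesses in its far half, one left, one right; discs start in the near half.
- recess_large (a point): the centre of the mouth of the larger round recess in the panel, level with the panel's face; the recess is 68 mm in diameter, with a flat brown floor, 8 mm deep, so that a seated disc lies flush with the panel's face (disc origin 8 mm below this point) with 2 mm of play all round.
- recess_small (a point): the centre of the mouth of the smaller round recess in the panel, level with the panel's face; the recess is 52 mm in diameter, with a flat brown floor, 8 mm deep, so that a seated disc lies flush with the panel's face (disc origin 8 mm below this point) with 2 mm of play all round.
- disc_large: plain light wooden disc (inlay), 64 mm across, 8 mm thick, about 20 g, loose and flat on the panel; may start left or right. Origin: centre of its underside, z up. Pushed at its side it slides; once its centre passes the recess's edge it tips (trailing edge up to 8 mm off the face), and pushed on until over the recess it drops in flat.
- disc_small: plain light wooden disc (inlay), 48 mm across, 8 mm thick, about 13 g, loose and flat on the panel; may start left or right. Origin: centre of its underside, z up. Pushed at its side it slides; once its centre passes the recess's edge it tips (trailing edge up to 8 mm off the face), and pushed on until over the recess it drops in flat.
- weight: a brass workshop weight with a small knob on top, 34 mm wide, 37 mm tall, standing loose on the panel between and beyond the recesses; origin at the centre of its underside. Leave it alone.
- turned_knob: a turned wooden drawer knob, 28 mm wide, 30 mm tall, standing loose on the panel near its front edge (robot side), midway; origin at the centre of its underside. Leave it alone.
- glue: a white glue bottle with a red cap, 64 mm wide, 190 mm tall, on the bench to the left; origin at the centre of its underside. Leave it alone.
- tin: a tin with a green band, 70 mm wide, 90 mm tall, on the bench to the left; origin at the centre of its underside. Leave it alone.
- chisel: a hand tool with a dark wooden handle, 220 mm long, lying on the bench on the robot's left; its x axis runs along it. Leave it alone.
- sanding_block: a cork sanding block 110 x 60 x 30 mm on the bench to the right; origin at the centre of its underside. Leave it alone.
- tape_roll: a yellow roll of tape lying flat on the bench to the right, 100 mm across, 24 mm tall; origin at the centre of its underside. Leave it alone.
- offcut: a wooden offcut 50 x 130 x 20 mm lying on the bench on the robot's right; origin at the centre of its underside. Leave it alone.
Not all that is in view belongs to the job. Leave any blue, green or orange look-alike of the disc_small alone.

How it is judged:
At the end, for the whole second after the job is handed in: Each disc lies flat at rest in the recess of its own size: its centre within 4 mm of the recess's centre, its underside at least 6 mm below the panel's face, tilted less than 0.06 rad (horizontal distance between disc_large and recess_large below 0.004 m and z of disc_large in the frame of recess_large below -0.006 m and angle between each of disc_large, disc_small's own z axis and vertical below 0.06 rad and linear speed of each of disc_large, disc_small below 0.01 m/s and horizontal distance between disc_small and recess_small below 0.004 m and z of disc_small in the frame of recess_small below -0.006 m); the robot touches nothing.
It fails at once if a disc is lifted: its underside's centre comes more than 12 mm above the panel's face (z of any of disc_large, disc_small in the frame of panel above 0.036 m).
It fails at once if a bystander is moved by more than 20 mm (distance of any of weight, turned_knob, glue, tin, chisel, sanding_block, tape_roll, offcut from where it was at the start of the episode above 0.02 m).
It also fails if it takes over 54 s, if anything falls off the work surface, if the arm or the gripper's body presses on something with over 40 N, if the wrist force passes 120 N, or if a joint passes its speed limit or range.

## Working session

There is one attempt and no reset: what is moved stays moved. The work goes in short steps, Python scripts to look and compute and a shell command to move; the robot and the scene stay as the last step left them, time stands still between calls to the robot, and variables do not carry over. Pictures are saved under pics/ and viewed, at most 10 in all, crops included, and the job is handed in when it is done.

```bash
mkdir -p pics; python3 - <<'E'
from rig import manip
import cv2,numpy as np
s=manip.get_state();print(s['clock'],s['position'],s['tcp_rot'],s['gripper_width'])
for n in('top','scene'):
    cv2.imwrite(f'pics/{n}0.png',manip.get_image(n)[:,:,::-1])
    m=manip.camera_model(n);print(n,m['fx'],m['cx'],m['cy'],np.round(m['R'],3).tolist(),m['t'])
E
```

```text
0.0 [0.2486378  0.600046   0.22166335] [-6.13018652e-01 -3.08095312e+00  2.54198720e-03] 0.9995722300892529
top 504.9966338302478 285.8370629801514 210.56096868896114 [[0.005, -1.0, 0.001], [-0.992, -0.005, -0.129], [0.129, -0.0, -0.992]] [-0.00554695  0.48374037  1.37996196]
scene 457.5045342556008 277.09678457764943 212.53789752699475 [[0.556, 0.831, -0.021], [0.564, -0.396, -0.725], [-0.61, 0.391, -0.689]] [-0.26709929 -0.21032503  1.54254475]
```

View pics/top0.png

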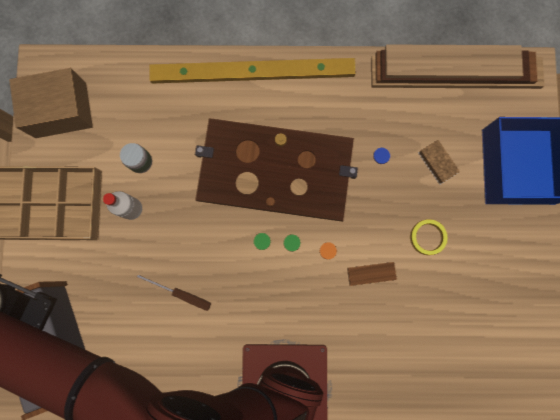

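View pics/scene0.png

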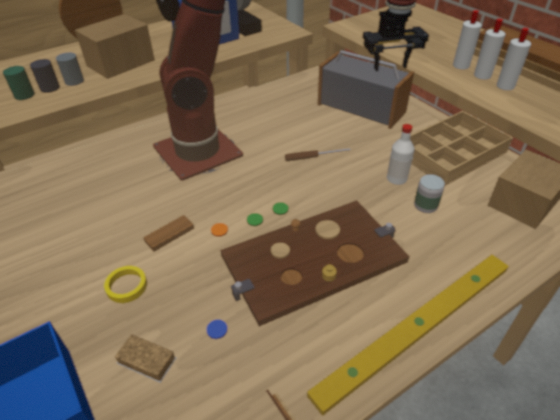

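The top view shows the large disc at (247,183) and its recess at (248,151), the small disc at (299,187) and its recess at (306,159), the knob at (270,201) and the weight at (281,139). The scene view agrees. Each disc already sits on its own recess's side, and the blue, green and orange look-alikes are off the panel.

```bash
cat > h.py <<'E'
from rig import manip
import cv2,numpy as np
def ray(m,u,v,z):
    R,t=np.array(m['R']),np.array(m['t']);c=-R.T@t
    d=R.T@np.array([(u-m['cx'])/m['fx'],(v-m['cy'])/m['fy'],1]);return (c+d*(z-c[2])/d[2])[:2]
def blobs(im,mask,amin,amax):
    for c in cv2.findContours(mask.astype(np.uint8),cv2.RETR_EXTERNAL,cv2.CHAIN_APPROX_NONE)[0]:
        M=cv2.moments(c)
        if amin<M['m00']<amax: yield M['m10']/M['m00'],M['m01']/M['m00'],M['m00'],cv2.boundingRect(c)
E
python3 - <<'E'
from h import *
m=manip.camera_model('top');im=cv2.imread('pics/top0.png')
for p in[(247,183),(299,187),(248,151),(306,159),(270,201),(281,139),(225,160),(270,170)]:print(p,im[p[1],p[0]])
hsv=cv2.cvtColor(im,cv2.COLOR_BGR2HSV)
roi=np.zeros(im.shape[:2],bool);cv2_=np.zeros(im.shape[:2],np.uint8)
cv2.fillConvexPoly(cv2_,np.array([[211,123],[351,139],[343,217],[200,199]]),1)
big=cv2.resize(im,None,fx=4,fy=4,interpolation=cv2.INTER_CUBIC);V=big.max(2);roi=cv2.resize(cv2_,None,fx=4,fy=4)>0
for name,mask,z in(('light',(V>135)&roi,.032),('floor',(V>75)&roi,.020)):
    for u,v,a,b in blobs(big,mask,500,40000):
        u,v=(u+.5)/4-.5,(v+.5)/4-.5
        print(name,round(u,1),round(v,1),a/16,(np.array(b)/4).round(1),ray(m,u,v,z).round(4))
E
```

```text
(247, 183) [ 79 112 144]
(299, 187) [ 86 122 157]
(248, 151) [ 42  70 109]
(306, 159) [ 42  68 106]
(270, 201) [ 45  72 113]
(281, 139) [ 59 114 148]
(225, 160) [29 40 67]
(270, 170) [25 38 66]
light 298.5 186.5 190.09375 [291.  179.2  15.8  15.5] [ 0.5519 -0.0386]
light 246.6 182.5 351.28125 [236.5 172.2  21.5  21.2] [0.5628 0.1073]
light 280.2 138.6 80.53125 [275.5 134.   10.2  10.2] [0.6901 0.0136]
floor 270.1 201.0 61.6875 [266.  197.    9.5   8.8] [0.5122 0.0412]
floor 298.5 186.4 254.1875 [289.8 177.8  18.5  17.8] [ 0.5543 -0.039 ]
floor 246.6 182.5 440.28125 [234.8 171.5  24.8  23.2] [0.5649 0.1082]
floor 306.3 159.4 250.03125 [297.2 151.   19.   17.8] [ 0.6328 -0.061 ]
floor 247.4 151.4 427.46875 [235.8 140.2  24.5  23.2] [0.6555 0.1074]
floor 280.4 138.6 130.34375 [274.5 132.5  12.8  13. ] [0.6934 0.0133]
```

```bash
python3 -m creep '[[40,0,0,0,-5.6],[40,0,0,0,-5.6],[40,0,0,0,-5.6],[40,0,0,0,-5.6],[40,-1.66,-3.1,0,0],[40,-1.66,-3.1,0,0],[40,-1.66,-3.1,0,0],[40,-1.66,-3.1,0,0],[40,-1.66,-3.1,0,0],[40,-1.66,-3.1,0,0],[40,-1.66,-3.1,0,0],[40,-1.66,-3.1,0,0],[40,-1.66,-3.1,0,0],[40,-1.66,-3.1,0,0],[40,-1.66,-3.1,0,0],[40,-1.66,-3.1,0,0],[40,-1.66,-3.1,0,0],[40,-1.66,-3.1,0,0],[40,-1.66,-3.1,0,0],[40,-1.66,-3.1,0,0]]' 10
python3 - <<'E'
from h import *
from scipy.spatial.transform import Rotation as R
s=manip.get_state();print(s['clock'],s['position'],R.from_rotvec(s['tcp_rot']).as_matrix().round(3).tolist(),s['gripper_width'])
cv2.imwrite('pics/w1.png',manip.get_image('wrist')[:,:,::-1])
m=manip.camera_model('wrist');np.save('w1.npy',m,allow_pickle=True)
E
```

```text
clock: 1.77
position: [0.5138, 0.1022, 0.2225]
tcp_rot: [-0.003, -3.141, -0.0]
contact_force: [1.2, 1.0, -0.5]
gripper_width: 0.399
grasp_force: 0.0
1.7667 [0.51377878 0.10224857 0.2224532 ] [[-1.0, 0.002, -0.0], [0.002, 1.0, 0.0], [0.0, 0.0, -1.0]] 0.39917152140106865
```

View pics/w1.png

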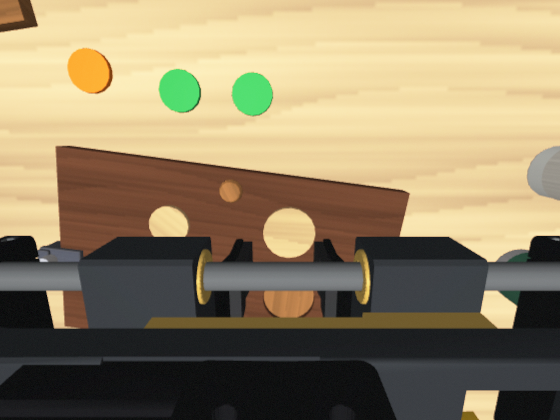

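The wrist view shows the large disc at (289,232), the small disc at (169,224), the knob at (230,191), and part of the large recess at (289,297). I'll cross-check the disc positions from it.

```bash
python3 - <<'E'
from h import *
m=np.load('w1.npy',allow_pickle=True).item();im=cv2.imread('pics/w1.png')
print('cam',(-np.array(m['R']).T@np.array(m['t'])).round(3), im[232,289],im[297,289],im[210,130])
for (u0,v0,w,h) in((255,200,70,65),(140,200,60,60)):
    c=im[v0:v0+h,u0:u0+w].max(2)>185
    p=np.argwhere(c);v,u=p.min(0)+p.max(0);print(len(p),p.min(0)+[v0,u0],p.max(0)+[v0,u0])
    uc=(p[:,1].min()+p[:,1].max())/2+u0
    # near edge (image top) and width
    print('near',ray(m,uc,p[:,0].min()+v0-.5,.032),'left/right',ray(m,p[:,1].min()+u0-.5,p.mean(0)[0]+v0,.032),ray(m,p[:,1].max()+u0+.5,p.mean(0)[0]+v0,.032),'ctr',ray(m,uc,(p[:,0].min()+p[:,0].max())/2+v0,.032))
E
```

```text
cam [0.45  0.095 0.385] [143 200 232] [ 79 130 189] [ 48  69 108]
2024 [208 263] [257 314]
near [0.53334681 0.10005979] left/right [0.56455556 0.06825034] [0.56504132 0.13159315] ctr [0.56463868 0.09993208]
1004 [206 149] [236 187]
near [ 0.52975155 -0.04357501] left/right [ 0.55076659 -0.06937666] [ 0.55113462 -0.0221422 ] ctr [ 0.54894253 -0.04554764]
```

```bash
python3 - <<'E'
from h import *
m=np.load('w1.npy',allow_pickle=True).item()
print(m['cx'],m['cy'],m['fx'],np.round(m['R'],3).tolist())
for z in(.2225,.26,.29):
    X=np.array(m['R'])@[.5138,.1022,z]+m['t'];print(z,X[:2]/X[2]*m['fx']+[m['cx'],m['cy']])
m=manip.camera_model('scene');im=cv2.imread('pics/scene0.png')
big=cv2.resize(im,None,fx=4,fy=4,interpolation=cv2.INTER_CUBIC);V=big.max(2)
for r,t,z in(((310,215,32,28),135,.032),((268,240,24,20),135,.032),((335,241,32,26),75,.02),((278,267,27,22),75,.02)):
    x,y,w,h=[4*i for i in r]
    for u,v,a,b in blobs(big,V[y:y+h,x:x+w]>(V[y:y+h,x:x+w].max()*.5+V[y:y+h,x:x+w].min()*.5),600,1e5):
        print(r,a/16,np.array(b)/4,ray(m,(u+x+.5)/4-.5,(v+y+.5)/4-.5,z))
c=im[230:300,200:420];cv2.imwrite('pics/w1c.png',np.hstack([cv2.resize(c,(400,255)).copy(),cv2.resize(cv2.imread('pics/w1.png')[180:330,200:370],(289,255))]))
E
```

```text
282.7518269663827 213.09033969856125 304.0727015270862 [[0.009, 1.0, -0.003], [0.969, -0.008, 0.249], [0.249, -0.005, -0.969]]
0.2225 [297.10102746 251.24617876]
0.26 [300.62442685 282.0729516 ]
0.29 [305.15198173 321.68523809]
(310, 215, 32, 28) 331.78125 [ 5.75  5.25 24.25 18.  ] [0.56396409 0.10581847]
(268, 240, 24, 20) 213.4375 [ 3.    2.5  18.75 15.  ] [ 0.55285382 -0.03938938]
(335, 241, 32, 26) 356.40625 [ 2.25  3.75 26.25 18.  ] [0.65713372 0.1062874 ]
(278, 267, 27, 22) 238.9375 [ 2.75  3.   21.5  15.25] [ 0.63455209 -0.06152959]
```

View pics/w1c.png

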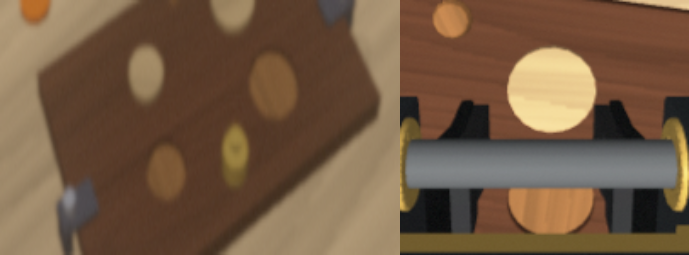

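The two fixed cameras agree, and the wrist calibration is about 7 mm off sideways, since the fingers appear at column 283 and the model predicts 297. So I'll use the fixed cameras: large disc (0.563, 0.1065) to recess (0.656, 0.107), and small disc (0.5525, -0.039) to recess (0.6335, -0.061). Next I lower the open fingers behind the large disc.

```bash
python3 -m creep '[[40,0,0.45,0,0],[40,0,0,4,0],[40,0,0,4,0],[40,0,0,4,0],[40,0,0,4,0],[40,0,0,2.5,0],[40,0,0,1,0],[40,0,0,0,0]]' && python3 -m creep '[[40,-0.5,0,-0.02,0],[40,-0.5,0,0,0],[40,-0.5,0,0,0],[40,-0.5,0,0,0],[40,-0.5,0,0,0],[40,-0.5,0,0,0],[40,-0.5,0,0,0],[40,-0.5,0,0,0],[40,0,0,0,0]]'
python3 - <<'E'
from h import *
s=manip.get_state();print(s['position'],s['contact_force'])
a=manip.get_image('wrist')[:,:,::-1];b=manip.get_image('top')[100:230,180:370,::-1]
cv2.imwrite('pics/p2.png',np.hstack([cv2.resize(a,(320,240)),cv2.resize(b,(351,240))]))
E
```

```text
clock: 2.48
position: [0.5116, 0.1088, 0.0263]
tcp_rot: [-0.002, -3.137, 0.002]
contact_force: [0.1, -0.2, 1.1]
gripper_width: 0.401
grasp_force: 0.0
clock: 3.23
position: [0.5545, 0.1083, 0.0278]
tcp_rot: [0.003, 3.141, -0.0]
contact_force: [-1.0, -0.3, -0.2]
gripper_width: 0.402
grasp_force: 0.0
[0.55453197 0.10829176 0.02780154] [-0.95354294 -0.29273562 -0.19443115]
```

View pics/p2.png

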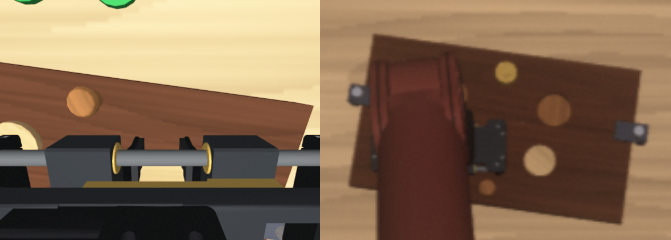

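The disc is nested between the two fingertips, with its light edge showing between them, and the knob is untouched. I keep pushing.

```bash
python3 -m creep '[[40,-0.4,-0.05,0,0],[40,-0.4,-0.05,0,0],[40,-0.4,0,0,0],[40,-0.4,0,0,0],[40,-0.4,0,0,0],[40,-0.4,0,0,0],[40,-0.4,0,0,0],[40,-0.4,0,0,0],[40,-0.4,0,0,0],[40,-0.4,0,0,0],[40,-0.3,0,0,0],[40,-0.3,0,0,0],[40,-0.2,0,0,0],[40,-0.2,0,0,0],[40,-0.2,0,0,0],[40,0,0,0,0]]' && python3 -m creep '[[40,-0.15,0,0,0],[40,-0.15,0,0,0],[40,-0.15,0,0,0],[40,-0.15,0,0,0],[40,-0.15,0,0,0],[40,-0.15,0,0,0],[40,0,0,0,0]]'
python3 - <<'E'
from h import *
s=manip.get_state();print(s['position'],s['contact_force'])
a=manip.get_image('wrist')[120:300,160:400,::-1];b=manip.get_image('scene')[200:320,210:420,::-1]
cv2.imwrite('pics/p3.png',np.hstack([cv2.resize(a,(400,300)),cv2.resize(b,(400,300))]))
E
```

```text
clock: 4.67
position: [0.6058, 0.1073, 0.0278]
tcp_rot: [0.003, 3.141, -0.0]
contact_force: [-0.8, 0.0, -0.0]
gripper_width: 0.398
grasp_force: 0.0
clock: 5.25
position: [0.6148, 0.1072, 0.0278]
tcp_rot: [0.003, 3.141, -0.0]
contact_force: [0.0, -0.2, 0.6]
gripper_width: 0.4
grasp_force: 0.0
[0.61479791 0.10723307 0.02776921] [ 0.01151446 -0.24593189  0.60126034]
```

View pics/p3.png

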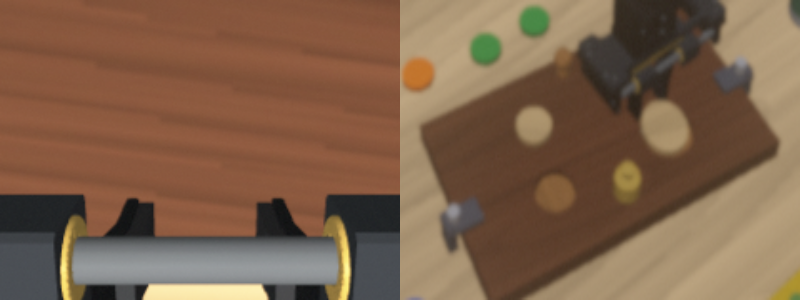

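```bash
python3 -m creep '[[40,-0.15,0,0,0],[40,-0.15,0,0,0],[40,-0.15,0,0,0],[40,-0.15,0,0,0],[40,0,0,0,0]]' && python3 -m creep '[[40,0.5,0,0,0],[40,0.5,0,0,0],[40,0,0,-3.5,0],[40,0,0,-3.5,0],[32,2.0,-2.7,0,0],[32,2.0,-2.7,0,0],[32,2.0,-2.7,0,0],[32,2.0,-2.7,0,0],[32,1.9,-2.7,0,0],[32,0,0,0,5.07],[32,0,0,0,5.07],[32,0,0,0,5.07],[32,0,0,0,0]]'
python3 - <<'E'
from h import *
from scipy.spatial.transform import Rotation as R
s=manip.get_state();print(s['position'],s['contact_force'],R.from_rotvec(s['tcp_rot']).as_matrix().round(3).tolist())
m=manip.camera_model('scene');im=manip.get_image('scene')[:,:,::-1];
x,y,w,h=1340,964,128,104;big=cv2.resize(im,None,fx=4,fy=4,interpolation=cv2.INTER_CUBIC);V=big.max(2)[y:y+h,x:x+w]
cv2.imwrite('pics/p4.png',cv2.resize(im[200:320,210:420],(700,400),interpolation=cv2.INTER_CUBIC))
for u,v,a,b in blobs(big,V>110,600,1e5): print(a/16,ray(m,(u+x+.5)/4-.5,(v+y+.5)/4-.5,.024))
E
```

```text
clock: 5.77
position: [0.6208, 0.1072, 0.0278]
tcp_rot: [0.003, 3.141, -0.0]
contact_force: [-0.1, -0.2, -0.4]
gripper_width: 0.397
grasp_force: 0.0
clock: 6.85
position: [0.5106, -0.0275, 0.0978]
tcp_rot: [-0.426, -3.113, -0.001]
contact_force: [-0.1, -0.0, 0.0]
gripper_width: 0.319
grasp_force: 0.0
[ 0.51057443 -0.02748023  0.09781987] [-0.10698589 -0.04045323  0.03277016] [[-0.963, 0.268, 0.0], [0.268, 0.963, 0.001], [0.0, 0.001, -1.0]]
429.40625 [0.65706921 0.10459315]
```

View pics/p4.png

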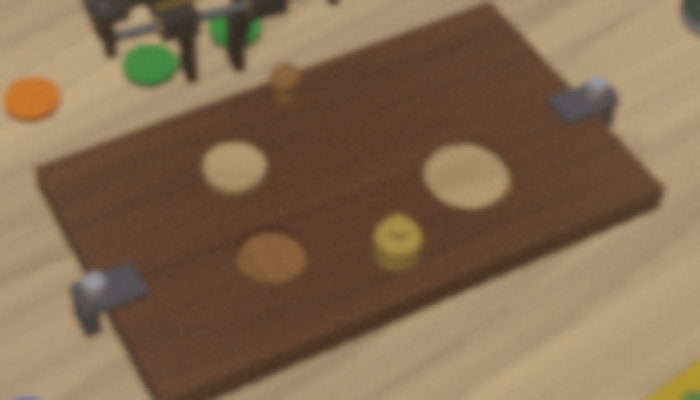

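The large disc now lies flush in its recess, with no shadow edge and its centre at about (0.657, 0.105). Next is the small disc.

```bash
python3 -m creep '[[32,0,0,3.5,0],[32,0,0,2.5,0],[32,0,0,1,0],[32,-0.5,0,0,0],[32,-0.5,0,0,0],[32,-0.5,0,0,0],[32,-0.5,0,0,0],[32,-0.4,0,0,0],[32,-0.4,0,0,0],[32,-0.4,0,0,0],[32,-0.4,0,0,0],[32,-0.4,0,0,0],[32,-0.4,0,0,0],[32,-0.4,0,0,0],[32,-0.4,0,0,0],[32,-0.4,0,0,0],[32,-0.4,0,0,0],[32,-0.4,0,0,0],[32,-0.4,0,0,0],[32,0,0,0,0]]' && python3 -m creep '[[32,-0.3,0,0,0],[32,-0.3,0,0,0],[32,-0.2,0,0,0],[32,-0.2,0,0,0],[32,-0.2,0,0,0],[32,-0.2,0,0,0],[32,-0.15,0,0,0],[32,-0.15,0,0,0],[32,-0.15,0,0,0],[32,-0.15,0,0,0],[32,-0.15,0,0,0],[32,-0.15,0,0,0],[32,-0.15,0,0,0],[32,-0.15,0,0,0],[32,-0.15,0,0,0],[32,-0.15,0,0,0],[32,0,0,0,0]]'
```

```text
clock: 8.57
position: [0.5776, -0.0458, 0.0278]
tcp_rot: [0.419, 3.113, -0.0]
contact_force: [-0.1, 0.3, 0.3]
gripper_width: 0.324
grasp_force: 0.0
clock: 9.98
position: [0.6051, -0.0533, 0.0278]
tcp_rot: [0.419, 3.113, -0.0]
contact_force: [0.2, -0.5, 1.1]
gripper_width: 0.321
grasp_force: 0.0
```

```bash
python3 -m creep '[[32,-0.15,0,0,0],[32,-0.15,0,0,0],[32,0,0,0,0]]' && python3 -m creep '[[32,0.5,0,0,0],[32,0.5,0,0,0],[32,0,0,-3.5,0],[32,0,0,-3.5,0],[32,3,0,-2,0],[32,3,0,-2,0],[32,3,0,-2,0],[32,0,0,0,0],[32,0,0,0,0]]'
python3 - <<'E'
from h import *
s=manip.get_state();print(s['contact_force'])
m=manip.camera_model('scene');im=manip.get_image('scene')[:,:,::-1];
big=cv2.resize(im,None,fx=4,fy=4,interpolation=cv2.INTER_CUBIC)
cv2.imwrite('pics/p5.png',cv2.resize(im[200:320,210:420],(700,400),interpolation=cv2.INTER_CUBIC))
for r in((335,241,32,26),(278,267,27,22)):
    x,y,w,h=[4*i for i in r]
    for u,v,a,b in blobs(big,big.max(2)[y:y+h,x:x+w]>110,600,1e5): print(a/16,ray(m,(u+x+.5)/4-.5,(v+y+.5)/4-.5,.024))
E
```

```text
clock: 10.23
position: [0.608, -0.054, 0.0278]
tcp_rot: [0.419, 3.113, -0.0]
contact_force: [-0.4, 0.6, 0.6]
gripper_width: 0.32
grasp_force: 0.0
clock: 10.98
position: [0.5108, -0.0267, 0.1592]
tcp_rot: [0.416, 3.111, 0.004]
contact_force: [0.1, 0.4, -0.1]
gripper_width: 0.318
grasp_force: 0.0
[ 0.09442945  0.40255853 -0.14563557]
425.34375 [0.6570482  0.10460637]
288.25 [ 0.63363914 -0.06283481]
```

View pics/p5.png

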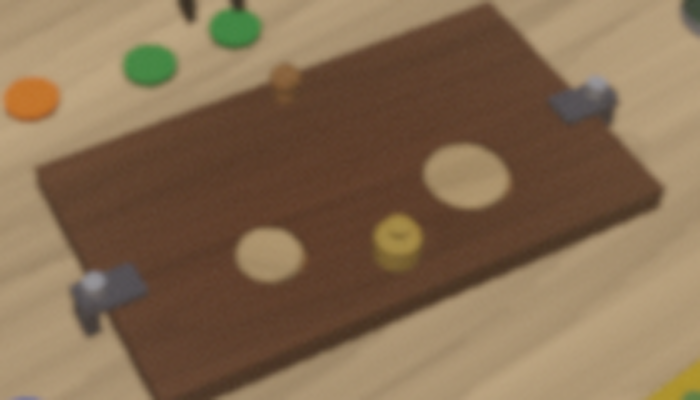

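Both discs look flush here. The small one's area is a bit large, so I'll check the outlines numerically against a flat, seated disc in both cameras.

```bash
python3 - <<'E'
from h import *
def proj(m,P):
    X=np.array(m['R'])@P.T+np.array(m['t'])[:,None];return (X[:2]/X[2]*m['fx']+np.array([[m['cx']],[m['cy']]])).T
a=np.linspace(0,2*np.pi,60)
for n in('scene','top'):
    m=manip.camera_model(n);im=manip.get_image(n)[:,:,::-1];big=cv2.resize(im,None,fx=4,fy=4,interpolation=cv2.INTER_CUBIC).max(2)
    for x,y,r in((.656,.106,.032),(.633,-.062,.024)):
        P=proj(m,np.c_[x+r*np.cos(a),y+r*np.sin(a),0*a+.024]);A=cv2.contourArea(P.astype(np.float32))
        lo=(P.min(0)-4).astype(int);hi=(P.max(0)+4).astype(int);c=big[lo[1]*4:hi[1]*4,lo[0]*4:hi[0]*4]
        c0=c.shape[0]//2;c1=c.shape[1]//2;inn=np.median(c[c0-12:c0+12,c1-12:c1+12]);t=(inn+np.percentile(c,5))/2
        for u,v,ar,b in blobs(c,c>t,1500,1e5):
            print(n,r,'area ratio %.3f'%(ar/16/A),'size',np.array(b[2:])/4,'pred',np.ptp(P,axis=0).round(1),ray(m,(u+.5)/4-.5+lo[0],(v+.5)/4-.5+lo[1],.024).round(4))
E
```

```text
scene 0.032 area ratio 1.019 size [26.  19.5] pred [25.3 18.9] [0.6571 0.1046]
scene 0.024 area ratio 1.016 size [20.25 16.  ] pred [19.7 15.5] [ 0.6333 -0.0627]
top 0.032 area ratio 0.999 size [23.   21.75] pred [22.4 21.9] [0.656  0.1062]
top 0.024 area ratio 2.110 size [24. 25.] pred [16.9 16.5] [ 0.6411 -0.0593]
```

Both outlines match a flat disc at face level in the scene camera (area ratios 1.02 and 1.02). The large one also matches in the top view (1.00); the top-view reading for the small disc was not usable. The arm is clear, so I'm handing in.

```bash
python3 -c "
from rig import manip
print(manip.hand_in())"
```

```text
the job is handed in; nothing more can be done
None
```

I slid both discs into the recesses of their own size and handed the job in after about 11 s of robot time; both looked flat and flush in the last pictures, but the hand-in call returned no verdict.

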